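# Pack up the tool case: fold the inner flap down, then shut the cover

## Robot

A 6-joint arm with a two-finger parallel gripper is mounted at the origin on the work surface. World frame = base frame: x ahead of the robot, y to its left, z up, the work surface at z = 0. Lengths are in mm, angles in rad, forces in N, time in s.
With the tool pointing down it reaches from about 375 to 975 mm from the base axis. Payload 3.8 kg.
Tool frame: the origin (TCP) lies at the very end of the fingers, on their centre line; the grasp point (between the pads) lies 19 mm behind it; x points along the fingers, y is the direction in which the jaws open and shut, and the axes are right-handed (so a half turn about x gives the same grasp; the last joint's range is limited). The gripper opens to 85 mm and grips with 20 to 120 N. Pads are 22 mm wide; open, the fingers measure 114 mm over their backs; the gripper's body (76 mm by 85 mm) begins 54 mm behind the grasp point. The pads swing forward as they close: fully open they stand 13 mm farther back than shut.
Start: joints at [1.084, 0.264, 1.604, -0, 1.274, -0.037], TCP at [293.477, 607.856, 231.28] pointing down, gripper open.
Joint ranges: [-2.63, 2.63], [-0.94, 2.18], [0.31, 2.57], [-1.31, 4.45], [0, 2.66], [-2.55, 2.55]. Speed limits (rad/s): [2.57, 2.57, 3.14, 3.14, 3.14, 3.14].

## Interface

Orientations are given as [roll, pitch, yaw] about the fixed x, y, z axes, in that order (R = Rz(yaw) Ry(pitch) Rx(roll)).
In Python, from rig import manip gives the robot as it stands. The module is installed in compiled form; this text tells all that it offers. Calls block until the motion is done:
- manip.move_to(position, orientation): joint-space move of the TCP to a pose.
- manip.line_to(position, rotation=None, feed=150, f_stop=None): straight line of the TCP; rotation=None keeps the orientation; feed is the mean speed in mm/s. With f_stop (N) it stops when the force on the tool has changed by that much, and returns True; else False.
- manip.movej(angles): joint-space move.
- manip.set_gripper(opening, newtons=None): opening from 0.0 (shut) to 1.0 (fully open); newtons is the grip in N (None keeps the last); returns when the fingers have stopped.
- manip.sleep(seconds).
- manip.ik(position, orientation): joint angles nearest the present ones, or None.
- manip.get_state(): the state.
- manip.read_camera(name): name is "side" or "top"; returns a dict with "img" (420x560x3 uint8, red, green, blue), "fx", "fy", "cx", "cy" (pixels), "world_to_cam" (4x4, takes a point from world to camera coordinates). Camera axes: x right, y up, looking along -z (the intrinsics and any distortion apply to the point x, -y, -z); pixel columns grow to the right and rows downward; lengths in mm; the calibration is good to about 2 mm. A picture is of the moment at which its call begins. There is no depth.
A pose or a line that the arm cannot do raises manip.MotionError and nothing moves.
- manip.close_job(): hands the job in, once; it reports no verdict.
The state is a dict: "time_s": time; "joint_pos": joint angles; "qvel": joint speeds; "effort": joint torques, N m; "ee_pos": TCP position; "eef_rot": TCP orientation; "contact_force": force on the tool from outside, world axes, zero at the start; "wrist_torque": the same for the moment, N m; "opening": opening from 0.0 (shut) to 1.0 (fully open).
Only numpy, scipy, OpenCV 4.12 (cv2) and the standard library are available. Lean on these libraries where they do the work, as an engineer would, in place of code of your own. Each camera call takes 0.05 s, during which the arm holds its last target. There are 200 camera calls.

## Task

Pack up the tool case on the bench: first push the upright metal flap inside it down flat over the row of bits while the cover is still open, then swing the cover over and push it fully shut without slamming it. Only push with the fingertips: pick nothing up, do not shove or lift the case, and leave the things in it and around it where they are.

Things in the scene. Friction and masses are not known exactly. Their poses are not given: they have to be found in the camera images.
- case: grey plastic tool case, loose on the bench, about 2.6 kg: 260 (x) x 206 (y) x 75 mm high, walls 6 mm, open top. Origin: centre of its underside, z up. A partition along x (y = -12 mm, 50 mm high) parts a compartment with a row of driver bits (-y side) from an open one (+y side). The flap is hinged along its -y wall, the cover along its +y wall, both axes parallel to case x.
- flap (a joint): hinge angle of the inner flap, rad: 0 = flat inside the case over the bits (hard stop), 1.57 = upright, at most 1.9 (leaning out over the -y wall). Starts between 1.15 and 1.6. Stiff hinge: it stays wherever it is left and takes under 3 N at its free edge to move.
- flap_hinge (a point): middle of the flap's hinge axis; in the case's frame at x = 0, y = -92 mm, 53 mm above the bench
- flap_edge (a point): middle of the flap's free edge, on the outer face (looks to case -y when upright, up when folded). Bare aluminium plate 236 mm wide (along case x), 82 mm from hinge to edge, 4 mm thick; a finger tab mid-edge, 60 mm wide, reaches 14 mm further. Folded, its top face is 57 mm above the bench, 18 mm below the case's rim.
- lid (a joint): hinge angle of the cover, rad: 0 = fully shut on the rim (hard stop), 1.57 = straight up, at most 1.95 (leaning back over case +y). Starts between 1.6 and 1.85. Stiff hinge: it stays wherever it is left, so it must be pushed all the way; under 3 N at its free edge moves it. An upright flap blocks it.
- lid_hinge (a point): middle of the cover's hinge axis, on its underside; in the case's frame at x = 0, y = +103 mm, 75.5 mm above the bench
- lid_edge (a point): middle of the cover's free edge, on the outer face (looks to case +y when standing, up when shut). Grey plastic slab 260 mm wide (along case x), 206 mm from hinge to edge, 8 mm thick, outer ribs under 1 mm; a finger lip mid-edge, 70 mm wide, reaches 11 mm further. Shut, its outer face is 84 mm above the bench.
- tape: black tape measure, 62 x 30 x 56 mm, standing in the case's +y compartment; origin at its underside. Leave alone
- socket: steel socket, 32 mm across, 40 mm high, standing in the case's +y compartment; origin at its underside. Leave alone
- driver: screwdriver lying on the bench beyond the case (case +x side); origin on its underside. Leave alone
- glue: white glue bottle, 52 mm across, 150 mm high, standing near the case's +x, -y corner; origin at its underside. Leave alone
- offcut: wooden offcut, 50 x 90 x 22 mm, lying flat beside the case (case -y side); origin at its underside. Leave alone
- tin: blue paint tin, 90 mm across, 106 mm high, standing to one side of the case; origin at its underside. Leave alone
- frame: open black square plastic box, 75 x 75 x 50 mm, standing to the other side of the case; origin at its underside. Leave alone

How it is judged (in metres and radians):
On the way, in this order (a step that is already met when the one before it is completed fails the run):
1. the flap is folded down flat while the cover is still open (value of joint flap below 0.08 rad and value of joint lid above 1 rad), for 0.2 s.
2. the cover is shut over the folded flap (value of joint lid below 0.035 rad and value of joint flap below 0.1 rad), for 0.2 s.
At the end, for the whole second after the job is handed in: The flap lies flat (under 0.1 rad) and the cover is shut over it and at rest (under 0.035 rad, a gap of about 7 mm at its free edge); the case stands flat on the bench within 25 mm of where it was, and nothing in it or around it has moved more than 30 mm or been tipped (all of step 2 and velocity of joint lid between -0.05 and 0.05 rad/s and angle between case's own z axis and vertical below 0.03 rad and height (world z) of case below 0.008 m and not (distance of case from where it was at the start of the episode above 0.025 m) and linear speed of case below 0.02 m/s and not (distance of tape from where it was at the start of the episode above 0.03 m) and not (distance of socket from where it was at the start of the episode above 0.03 m) and not (distance of driver from where it was at the start of the episode above 0.03 m) and not (distance of glue from where it was at the start of the episode above 0.03 m) and not (distance of offcut from where it was at the start of the episode above 0.03 m) and not (distance of tin from where it was at the start of the episode above 0.03 m) and not (distance of frame from where it was at the start of the episode above 0.03 m) and angle between each of tape, socket, glue, tin, frame's own z axis and vertical below 0.3 rad); the robot touches nothing.
It fails at once if the cover is slammed (faster than 5 rad/s towards shut) (velocity of joint lid below -5 rad/s).
It fails at once if the case is lifted or tipped (15 mm, 0.12 rad) or shoved more than 25 mm (height (world z) of case above 0.015 m or angle between case's own z axis and vertical above 0.12 rad or distance of case from where it was at the start of the episode above 0.025 m).
It fails at once if a thing in or around the case is picked up, or moved more than 30 mm (distance of any of tape, socket, driver, glue, offcut, tin, frame from where it was at the start of the episode above 0.03 m).
It fails at once if one of the standing things is tipped over (angle between any of tape, socket, glue, tin, frame's own z axis and vertical above 0.5 rad).
It also fails if it takes over 54 s, if anything falls off the work surface, if the arm or the gripper's body presses on something with over 40 N, if the wrist force passes 120 N, or if a joint passes its speed limit or range.

## Working session

There is one attempt and no reset: what is moved stays moved. The work goes in short steps, each a Python script; the robot and the scene stay as the last script left them, time stands still between calls to the robot, and variables do not carry over. Pictures are saved under pics/ and viewed, about 8 in all and at most 12, crops included, and the job is handed in when it is done.

```bash
mkdir -p pics
cat > h.py <<'E'
import numpy as np, cv2
from rig import manip
def snap(n,f):
    c=manip.read_camera(n); cv2.imwrite(f'pics/{f}.png',cv2.resize(c['img'][:,:,::-1],(784,588),interpolation=cv2.INTER_CUBIC)); return c
def proj(c,P):
    P=np.atleast_2d(P); W=np.array(c['world_to_cam']); q=P@W[:3,:3].T+W[:3,3]
    return np.c_[c['cx']+c['fx']*q[:,0]/-q[:,2], c['cy']+c['fy']*-q[:,1]/-q[:,2]]
def back(c,uv,z):
    W=np.array(c['world_to_cam']);R=W[:3,:3];o=-R.T@W[:3,3]
    d=R.T@np.array([(uv[0]-c['cx'])/c['fx'],-(uv[1]-c['cy'])/c['fy'],-1.])
    return o+d*(z-o[2])/d[2]
E
python3 - <<'E'
from h import *
for n in('top','side'):
    c=snap(n,n+'0'); print({k:np.round(v,3).tolist() for k,v in c.items() if k!='img'})
    np.save(n+'0.npy',{k:v for k,v in c.items()},allow_pickle=True)
E
```

```text
{'fx': 461.772, 'fy': 461.772, 'cx': 276.478, 'cy': 206.919, 'world_to_cam': [[-0.031, -0.999, 0.013, 3.335], [0.997, -0.03, 0.067, -577.323], [-0.067, 0.015, 0.998, -1298.176], [0.0, 0.0, 0.0, 1.0]]}
{'fx': 415.109, 'fy': 415.109, 'cx': 285.005, 'cy': 200.084, 'world_to_cam': [[0.982, -0.185, -0.019, -560.687], [0.145, 0.697, 0.702, -140.228], [-0.117, -0.693, 0.712, -967.777], [0.0, 0.0, 0.0, 1.0]]}
```

View pics/top0.png

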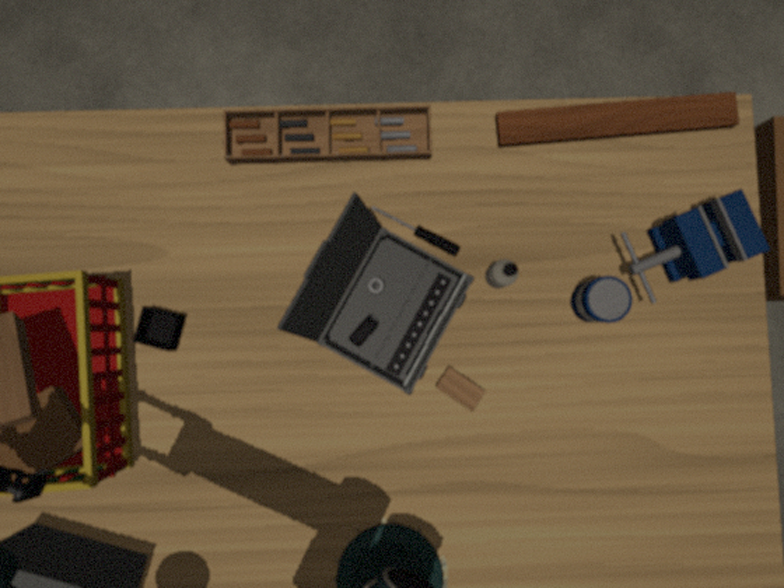

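View pics/side0.png

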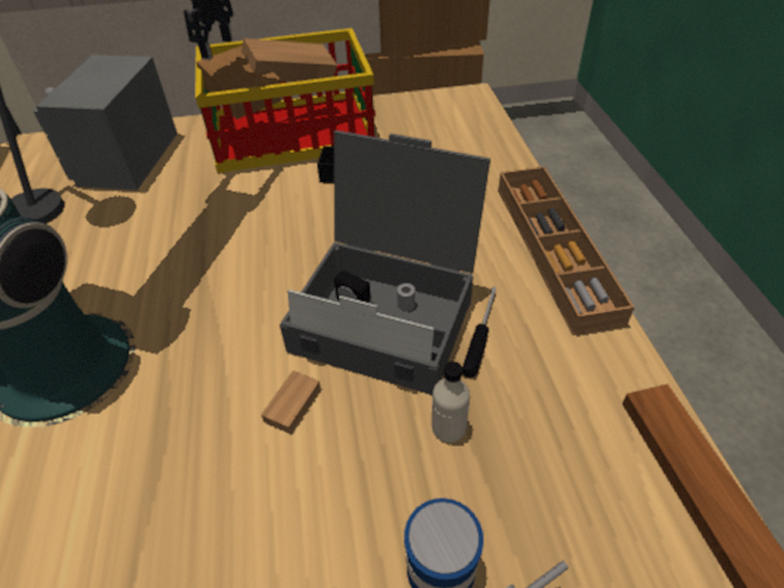

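```bash
cat > fit.py <<'E'
from h import *
from scipy.optimize import least_squares
def model(p):
    x,y,th,l,f=p; c,s=np.cos(th),np.sin(th)
    def w(q): return np.array([x+c*q[0]-s*q[1],y+s*q[0]+c*q[1],q[2]])
    def lid(u,r,n=8.5): return w([u,103-r*np.cos(l)+n*np.sin(l),75.5+r*np.sin(l)+n*np.cos(l)])
    def flap(u,r,n=4): return w([u,-92+r*np.cos(f)-n*np.sin(f),53+r*np.sin(f)+n*np.cos(f)])
    return w,lid,flap
if __name__=='__main__':
    T=np.load('top0.npy',allow_pickle=True).item();S=np.load('side0.npy',allow_pickle=True).item()
    def pts(p):
        w,lid,flap=model(p)
        return [(T,w([130,-103,75]),(472,275)),(T,w([-130,-103,75]),(410,390)),
         (T,lid(130,206),(355,194)),(T,lid(-130,206),(280,327)),
         (S,lid(-130,206,4),(335,134)),(S,lid(130,206,4),(487,158)),
         (S,flap(-118,82),(289,291)),(S,flap(118,82),(435,329)),
         (S,w([-130,-103,75]),(286,322)),(S,w([130,-103,75]),(440,364))]
    def res(p): return np.concatenate([(proj(c,P)[0]-np.array(u)/1.4) for c,P,u in pts(p)])
    r=least_squares(res,[620,0,1.0,1.7,1.4],x_scale=[10,10,.1,.1,.1],loss='soft_l1')
    print(r.x.round(3)); print(res(r.x).reshape(-1,2).round(1)); np.save('pose.npy',r.x)
    w,lid,flap=model(r.x)
    print('flap edge',flap(0,82),'tab',flap(0,96),'lid edge',lid(0,206),'lip',lid(0,217))
    for nm,uv,z in(('glue top',(511,268),150),('tin',(608,298),106),('frame',(160,328),50)):
        P=back(T,np.array(uv)/1.4,z);print(nm,P.round())
E
python3 fit.py
```

```text
[ 5.39589e+02 -2.49710e+01 -5.26000e-01  1.74400e+00  1.46400e+00]
[[-0.4 -1.1]
 [-1.   0.9]
 [ 0.5 -2.5]
 [-0.6  1.4]
 [-1.1 -2. ]
 [ 2.8  0.7]
 [-0.2  0.2]
 [ 1.1  0. ]
 [-2.   0.2]
 [ 0.1  0.6]]
flap edge [ 495.77354839 -100.41338303  134.9596048 ] tab [496.52241856 -99.12396627 148.8799711 ] lid edge [613.39186422 102.10373198 276.93618075] lip [614.34601487 103.74660398 287.77087355]
glue top [ 602. -242.  150.]
tin [ 543. -434.  106.]
frame [513. 437.  50.]
```

```bash
cat >> h.py <<'E'
def st():
    s=manip.get_state(); print(round(s['time_s'],2),np.round(s['ee_pos'],1),'F',np.round(s['contact_force'],1),'rot',np.round(s['eef_rot'],2)); return s
E
python3 - <<'E'
from h import *; from fit import model
p=np.load('pose.npy'); w,lid,flap=model(p); st()
def fp(f,r=68,off=0): # TCP so that the lower +y corner (11 mm off centre) is on the flap's face
    y=-92+r*np.cos(f)-(4+off)*np.sin(f)-11; return w([0,y,53+r*np.sin(f)+(4+off)*np.cos(f)])
a=fp(1.464,off=35); hi=a.copy(); hi[2]=430
best=None
for k in(-1,1):
    R=[0,np.pi/2,p[2]+k*np.pi/2]; q=manip.ik(hi,R); print(k,None if q is None else np.round(q,2))
    if q is not None and (best is None or abs(q[5])<abs(best[1][5])): best=(R,q)
R=best[0]; np.save('R.npy',R)
manip.set_gripper(0.0)
s=manip.get_state(); u=np.array(s['ee_pos']); u[2]=430
manip.line_to(u,feed=250); manip.move_to(hi,R); st()
manip.line_to(a,feed=200); st()
for f in np.linspace(1.464,0.0,9):
    hit=manip.line_to(fp(f),feed=80,f_stop=15); s=manip.get_state(); print(round(f,2),hit,np.round(s['ee_pos'],1),np.round(s['contact_force'],1))
    if hit: break
st(); snap('side','side1')
E
```

```text
0.1 [293.2 607.3 230.1] F [-0.3  0.3  0.6] rot [-1.62  1.57 -2.07]
-1 [-0.34 -0.14  1.68 -0.    1.61  0.18]
1 None
4.53 [ 472.3 -140.7  429.9] F [-0.1  0.1 -0.2] rot [-2.64  1.57  1.55]
6.2 [ 473.  -141.6  125.9] F [ 0.3 -0.   0. ] rot [ 1.75  1.57 -0.34]
1.46 False [ 489.5 -110.6  120.9] [-0.5 -0.6  0.4]
1.28 False [ 495.8 -100.2  119.1] [ 0.3 -0.5  0.3]
1.1 False [501.7 -89.8 115.1] [-0.3  1.  -0.1]
0.92 False [507.  -80.4 108.9] [ 0.3 -0.3 -0.2]
0.73 False [511.7 -72.1 100.9] [-0.4  0.  -0.8]
0.55 False [515.6 -65.3  91.2] [ 0.6 -1.4 -0.1]
0.37 False [518.5 -60.   80.3] [-0.8  0.2  0.2]
0.18 False [520.4 -56.6  68.4] [ 0.2  0.8 -0.3]
0.0 True [523.4 -55.4  57. ] [-1.7 -0.6  6.3]
9.2 [523.4 -55.4  57. ] F [-1.7 -0.6  6.3] rot [ 1.9   1.57 -0.19]
```

View pics/side1.png

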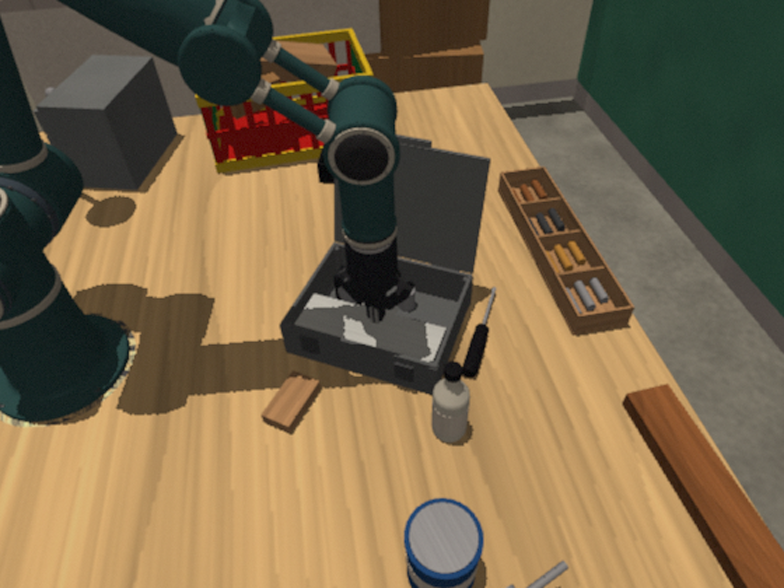

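Run:
```python
from h import *; from fit import model
p=np.load('pose.npy'); w,lid,flap=model(p); R=np.load('R.npy').tolist()
def lp(l,r=188,off=0):
    n=8.5+off; return w([0,103-r*np.cos(l)+n*np.sin(l)+11,75.5+r*np.sin(l)+n*np.cos(l)])
a=lp(1.744,off=40); hi=a.copy(); hi[2]=430
u=np.array(manip.get_state()['ee_pos']); u[2]=430
manip.line_to(u,feed=250); manip.move_to(hi,R); st(); c=snap('side','side2')
wl=p.copy(); wl[4]=0; _,_,fl=model(wl)
print('expect flat flap corners px',proj(c,[fl(-118,82),fl(118,82),fl(-30,96),fl(30,96)])*1.4)
for k in(a,lp(1.744),lp(1.),lp(0)): print(np.round(k),manip.ik(k,R) is not None)
```

```text
11.8 [636.8 142.  429.8] F [-0.1 -0.4  0.8] rot [-0.04  1.57 -2.13]
expect flat flap corners px [[316.35527303 291.5186665 ]
 [449.16736493 325.08303144]
 [367.1054424  297.75235608]
 [400.568902   306.10841256]]
[637. 143. 252.] True
[617. 109. 259.] True
[549.  -8. 238.] True
[502. -89.  84.] True
```

View pics/side2.png

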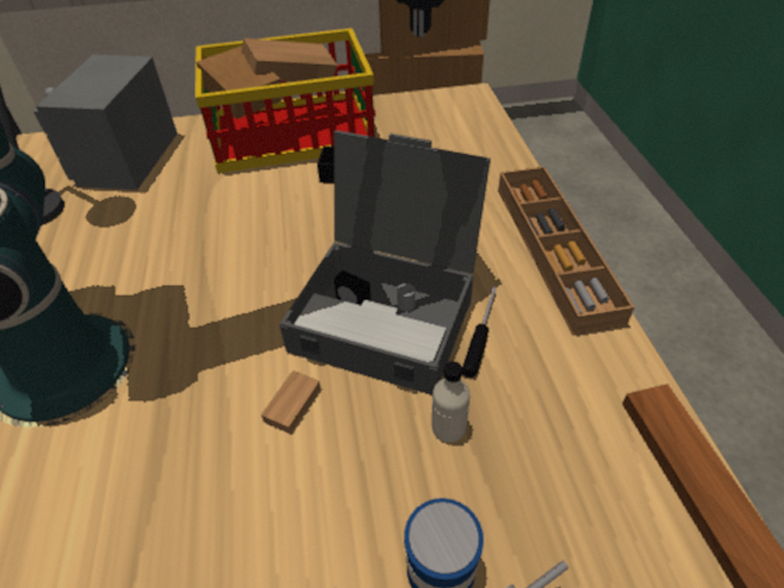

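Picture 4 shows the flap folded flat, with its tab at about (365–398, 301–312) px near the predicted position. The tip also stopped at z = 57.0, the folded height given. Next is the cover.

Run:
```python
from h import *; from fit import model
p=np.load('pose.npy'); w,lid,flap=model(p); R=np.load('R.npy').tolist()
def lp(l,r=188,off=0):
    n=8.5+off; return w([0,103-r*np.cos(l)+n*np.sin(l)+11,75.5+r*np.sin(l)+n*np.cos(l)])
manip.line_to(lp(1.744,off=40),feed=200)
hit=manip.line_to(lp(1.744),feed=80,f_stop=12); st()
for l in list(np.linspace(1.744,0.0,13)[1:])+[-.03]:
    hit=manip.line_to(lp(l),feed=110,f_stop=15); s=manip.get_state(); print(round(l,2),hit,np.round(s['ee_pos'],1),np.round(s['contact_force'],1))
    if hit: break
manip.sleep(.3); st(); snap('side','side3')
```

```text
13.54 [617.1 108.2 259.3] F [-0.7 -0.2 -0.8] rot [ 0.61  1.57 -1.48]
1.6 False [603.4  84.8 263. ] [ 0.1  0.1 -0.7]
1.45 False [589.6  61.  263.1] [ 0.2  0.3 -0.8]
1.31 False [575.8  37.5 259. ] [-0.5 -0.1  0.2]
1.16 False [562.5  15.  250.9] [-0.7  0.1  0.5]
1.02 False [550.   -6.3 239.2] [ 0.2  0.2 -1. ]
0.87 False [538.5 -25.9 224. ] [ 0.6  0.2 -0.5]
0.73 False [528.1 -43.4 205.7] [ 0.5  0.2 -0. ]
0.58 False [519.3 -58.5 184.8] [-0.  -0.7  0.3]
0.44 False [512.5 -70.6 162.1] [-0.8  0.4  0.1]
0.29 False [507.3 -79.9 137.3] [ 0.5  0.3 -0.4]
0.15 False [503.7 -86.1 110.9] [-0.5 -0.7  0.6]
0.0 False [502.7 -89.   84.3] [-0.2 -0.5  0.9]
-0.03 False [503.3 -89.2  83.1] [-11.    3.1  28.6]
18.89 [503.3 -89.2  83.1] F [-11.    2.8  30.4] rot [ 1.93  1.57 -0.16]
```

View pics/side3.png

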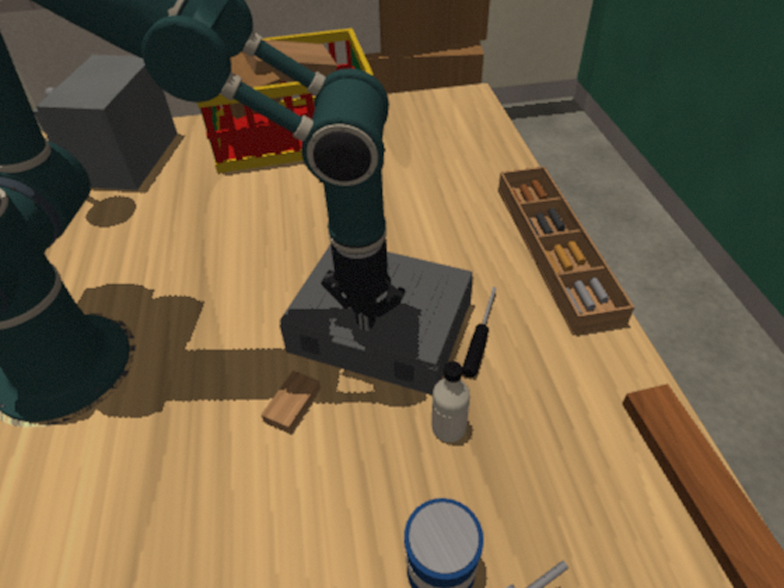

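Picture 5 shows the cover lying on the rim under the fingertips, pressed down with 30 N at z = 83. I'll lift straight off and check that it stays shut.

Run:
```python
from h import *
u=np.array(manip.get_state()['ee_pos']); u[2]=380
manip.line_to(u,feed=150); s=st()
manip.movej([s['joint_pos'][0]+0.9]+list(s['joint_pos'][1:])); st(); snap('side','side4')
```

```text
21.1 [503.  -89.1 379. ] F [-0.9 -1.   0.7] rot [-1.25  1.57  2.94]
22.73 [383. 338. 379.] F [ 0.5  0.2 -0.5] rot [-0.96  1.57 -2.16]
```

View pics/side4.png

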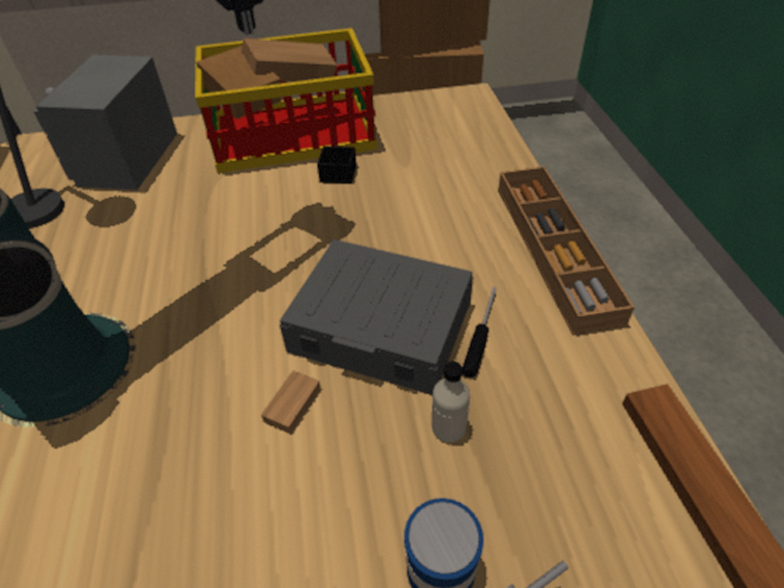

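The cover is shut on the rim with no gap visible, its front edge running from about (285,318) to (440,358) px. The case, glue, offcut, driver and tin are at the same pixels as at the start.

```bash
python3 -c "
from rig import manip
manip.close_job()"
```

```text
the job is handed in; nothing more can be done
```

The flap is folded flat, the cover is shut over it, and I handed the job in at about 23 s of the 54 s allowed. I only pushed, with the closed fingertips.

- **Flap:** I pushed it down on its outer face while the cover stood open. The tip stopped against it at z = 57.0 mm, exactly the folded height given. In the picture the tab was within a few pixels of the predicted spot.
- **Cover:** I swung it over slowly along its arc and pressed it onto the rim. The last push read about 30 N down with the tip at z = 83.1 mm, against 84 mm nominal.
- **Disagreements:** The force stop, set at 15 N, did not end that last 1 mm push, so it pressed harder than planned but well under the wrist limit. The starting pose fit had leftover errors of up to about 3 px, which was enough for these pushes.
- **Last picture, gripper clear:** The cover was shut with no gap I could see. The case, glue, offcut, driver and tin were at their starting pixels, and the black box was standing in place. The tape and socket are now hidden under the cover, so I last saw them standing upright just before I closed it.

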